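# Lay up washed spray-pump parts on their holders

## Task

Put the washed spray-pump parts away on their drying places: thread the thin black spacer plate over the two pins of the grey holder until it lies flat on it, then thread the aluminium cover plate over the same pins so that it lies flat on the spacer. Stand the large paint cup upright in the middle of the large round rubber pad and the small cup in the middle of the small pad (the cups may be done at any time). Never tip a cup over, and leave the lidded paint tin standing where it is.

Things in the scene. Friction and masses are not known exactly. Their poses are not given: they have to be found in the camera images.
- spacer: Loose flat plate of hard black plastic, 36 mm (x) by 96 mm (y) by 8 mm thick, about 60 g, lying on the bench. Two 13 mm through holes on its y axis, 33 mm either side of the centre, for the pins; also a 17 mm hole at its centre. Origin: centre of the underside; z up. A half turn about z makes no difference. It can be gripped across its 36 mm width at the middle.
- cover: Loose aluminium cover plate, about 220 g: a flange 36 mm (x) by 96 mm (y) by 8 mm thick with the same two 13 mm through holes on its y axis, 33 mm either side of the centre, and a block in the middle, 36 mm (x) by 34 mm (y), that reaches 30 mm above the underside (flush with the flange's long sides) and has a brass port on top reaching 34 mm. Origin: centre of the underside; z up. A half turn makes no difference. Grip it across the 36 mm width of the block.
- large_cup: Loose open aluminium paint cup, straight-sided and round, 54 mm outer diameter, 65 mm high, wall 2.5 mm, about 130 g, standing upright. Origin: centre of the underside; z up along its axis.
- small_cup: Loose open aluminium paint cup, straight-sided and round, 38 mm outer diameter, 50 mm high, wall 2.5 mm, about 80 g, standing upright. Origin: centre of the underside; z up along its axis.
- pin_holder: Grey painted holder block fixed to the bench, 44 mm (x) by 110 mm (y), its flat top 14 mm above the bench. Two upright steel pins on its y axis, 33 mm either side of the centre, 8 mm diameter, 30 mm tall above the top (44 mm above the bench), the last 7 mm tapering to 3 mm. Origin: centre of the underside, at bench height; z up.
- large_pad: Large round black rubber pad fixed to the bench, 74 mm diameter, 6 mm thick, flat top with a thin grey circle. Origin: centre of the underside, at bench height.
- small_pad: Small round black rubber pad fixed to the bench, 50 mm diameter, 6 mm thick, flat top with a thin grey circle. Origin: centre of the underside, at bench height.
- paint_tin: Lidded green paint tin, round, with steel rims and a flat green lid, 70 mm diameter, 57 mm high, 450 g, standing loose among the parts; to be left alone. Origin: centre of the underside. (A yellow tape roll, 68 mm diameter and 24 mm high, and an amber jar, 44 mm diameter and 50 mm high, also stand among the parts; spacer, cover and pin holder always have their long side within about 25 degrees of world y, and neighbours stand about 12 cm or more apart, centre to centre.)

How it is judged:
By the outcome, as a careful person would: the job done as asked, in the order asked, and still so for the second after the job is handed in, with the robot touching nothing.
It also fails if it takes over 128 s, if anything falls off the work surface, if the arm or the gripper's body presses on something with over 40 N, if the wrist force passes 120 N, or if a joint passes its speed limit or range.

## Robot

A 6-joint arm with a two-finger parallel gripper is mounted at the origin on the work surface. World frame = base frame: x ahead of the robot, y to its left, z up, the work surface at z = 0. Lengths are in m, angles in rad, forces in N, time in s.
With the tool pointing down it reaches from about 0.3 to 0.775 m from the base axis. Payload 14.6 kg.
Tool frame: the origin (TCP) lies at the very end of the fingers, on their centre line; the grasp point (between the pads) lies 19 mm behind it; z points along the fingers, y is the line along which they close (so a half turn about z gives the same grasp; the last joint's range is limited). The gripper opens to 94 mm and grips with 3 to 60 N. Pads are 16 mm wide; open, the fingers measure 119 mm over their backs; the gripper's body (75 mm by 177 mm) begins 78 mm behind the grasp point.
Start: joints at [1.212, 0.3, 1.521, -0, 1.321, -0.067], TCP at [0.158, 0.527, 0.205] pointing down, gripper open.
Joint ranges: [-3.03, 3.03], [-0.79, 2.21], [0.23, 2.52], [-1.04, 4.18], [0, 3.07], [-2.55, 2.55]. Speed limits (rad/s): [2.22, 2.22, 2.57, 3.14, 3.14, 3.14].

## Interface

Orientations are given as [roll, pitch, yaw] about the fixed x, y, z axes, in that order (R = Rz(yaw) Ry(pitch) Rx(roll)).
In Python, from station import ctrl gives the robot as it stands. The module is installed in compiled form; this text tells all that it offers.
- The arm moves only by the tool play_rows, never from a script. Its argument "commands" is a list of rows, each a list of 7 numbers: the shift along the tool's x, y, z in m, then the turn, a rotation vector about the tool's x, y, z in degrees, then the closure, from -1 (fully open) to 1 (shut). A call has 1 to 20 rows; each row shifts and turns the commanded pose from where the row before left it, along the tool's axes as they then stand; what a row does not reach is not made up. A row lasts 1/12 s, in which the tool goes at most 41.7 mm and 7.16 degrees, less where a joint would pass 70% of its speed; a pose out of reach is approached as far as the arm can. A call is refused whole if a number of a shift passes 0.0417 or a number of a turn 7.16, either way. A call with a gripper value outside its range is refused whole. The fingers move at their own pace and stop on an object; "force" is the grip in N (left out, the last holds). Time passes only in rows, so rows that do not move let the fingers close. It gives the time, the measured TCP pose, the force, the opening and the grip force at its end, in the units of the state.
- ctrl.get_obs(): the state, without advancing time (a new reading comes with each control period).
- ctrl.camera(name): name is "side" or "top"; returns the picture (400x640x3 uint8, blue, green, red); there is no depth.
- ctrl.camera_model(name): a dict with "fx", "fy", "cx", "cy" (pixels), "rvec" (rotation vector, rad) and "tvec" (3), from world to camera coordinates, as OpenCV has them. Camera axes: x right, y down, z forward; pixel columns grow to the right and rows downward; lengths in m; the calibration is good to about 2 mm. A picture is of the moment at which its call begins. camera_model takes no time and is no camera call.
- ctrl.hand_in(): hands the job in; it is judged then, once.
The state is a dict: "time_s": time; "qpos": joint angles; "joint_vel": joint speeds; "tau": joint torques, N m; "ee_pos": TCP position; "eef_rot": TCP orientation; "force": force on the tool from outside, world axes, zero at the start; "moment": the same for the moment, N m; "grip_width": finger opening in m; "grip_force": force on a finger pad.
Only numpy, scipy, OpenCV 4.12 (cv2) and the standard library are available. Lean on these libraries where they do the work, as an engineer would, in place of code of your own. Each camera call takes 0.05 s, during which the arm holds its last target. There are 200 camera calls.

## Working session

There is one attempt and no reset: what is moved stays moved. The work goes in short steps, Python scripts to look and compute and a tool call to move; the robot and the scene stay as the last step left them, time stands still between calls to the robot, and variables do not carry over. Pictures are saved under pics/ and viewed, at most 14 in all, crops included, and the job is handed in when it is done.

Besides the shell and the picture viewer there is one more tool, called after "Request:" as name(argument=value, ...), one argument or row to a line, values as JSON. play_rows: Moves the arm, as the interface text tells. Its arguments: {"type":"object","properties":{"commands":{"type":"array","items":{"type":"array","items":{"type":"number"}}},"force":{"type":"number"}},"required":["commands"]}

```bash
mkdir -p pics; ls; python3 - <<'E'
from station import ctrl
import cv2
for n in("top","side"):
    cv2.imwrite(f"pics/{n}0.png",ctrl.camera(n)); print(ctrl.camera_model(n))
print(ctrl.get_obs())
E
```

```text
pics
{'fx': 513.6712816631663, 'fy': 513.6712816631663, 'cx': 312.25916614818925, 'cy': 204.57385158168185, 'rvec': array([ 2.14878952, -2.13351434,  0.10631632]), 'tvec': array([0.01354289, 0.5399082 , 1.19489099])}
{'fx': 372.8190617944416, 'fy': 372.8190617944416, 'cx': 328.7186021609517, 'cy': 203.3686580222991, 'rvec': array([ 2.10099172, -0.43718103,  0.25689631]), 'tvec': array([-0.45879343,  0.14278003,  0.91727408])}
{'time_s': 0.1, 'qpos': array([ 1.21234796e+00,  3.00394291e-01,  1.52151002e+00, -1.67299883e-05,
        1.32070710e+00, -6.66033825e-02]), 'joint_vel': array([ 7.09889184e-05, -1.97095180e-03, -1.37731109e-03,  3.74769015e-04,
       -1.79103583e-03, -2.18330397e-03]), 'tau': array([ 3.28692076e-04, -5.32642436e+01, -3.53285801e+01,  7.08524091e-02,
        2.36697088e-02, -5.27292684e-05]), 'ee_pos': array([0.15817226, 0.52652058, 0.20495852]), 'eef_rot': array([-3.14057508e+00, -5.16328622e-05,  2.84975179e+00]), 'force': array([ 0.18337572, -0.83119495, -0.10189992]), 'moment': array([-0.0265897 ,  0.00486014, -0.03242018]), 'grip_force': 0.0, 'grip_width': 0.09376813714111375}
```

View pics/top0.png

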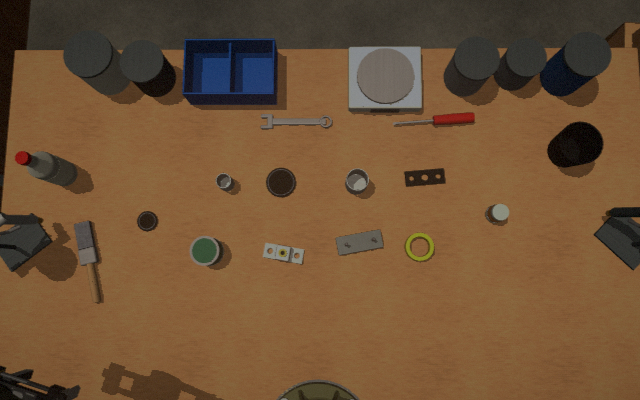

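View pics/side0.png

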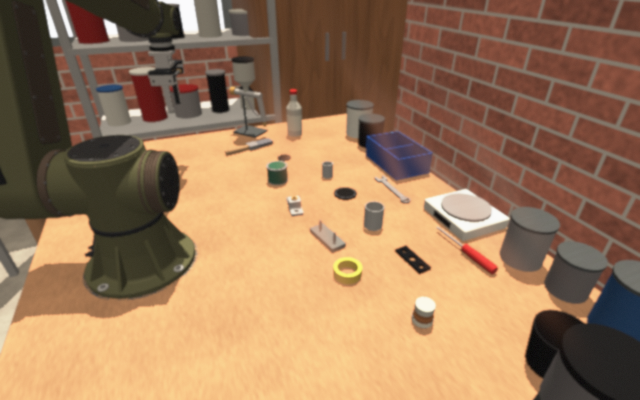

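```bash
cat > h.py <<'E'
import cv2, numpy as np
from station import ctrl
def cam(n):
    m=ctrl.camera_model(n); K=np.array([[m['fx'],0,m['cx']],[0,m['fy'],m['cy']],[0,0,1]])
    return K,cv2.Rodrigues(m['rvec'])[0],m['tvec'],m['rvec']
def ray(n,uv,z):
    K,R,t,_=cam(n); c=-R.T@t
    d=R.T@np.linalg.inv(K)@np.array([uv[0],uv[1],1.]); return c+d*(z-c[2])/d[2]
def proj(n,P):
    K,R,t,r=cam(n); return cv2.projectPoints(np.float64(P).reshape(-1,3),r,t,K,None)[0][:,0]
E
python3 - <<'E'
from h import *
im=cv2.imread("pics/top0.png")
a=im[160:270,125:325]; b=im[160:270,325:525]
cv2.imwrite("pics/m0.png",np.vstack([cv2.resize(x,None,fx=2.7,fy=2.7,interpolation=cv2.INTER_CUBIC) for x in(a,b)]))
hsv=cv2.cvtColor(im,cv2.COLOR_BGR2HSV)
m=((hsv[...,1]<105)|(hsv[...,2]<60)).astype(np.uint8)*255
mm=np.zeros_like(m); mm[155:275,120:530]=m[155:275,120:530]
cv2.imwrite("pics/mask0.png",mm)
for c in cv2.findContours(mm,cv2.RETR_EXTERNAL,cv2.CHAIN_APPROX_NONE)[0]:
    A=cv2.contourArea(c)
    if A>60: M=cv2.moments(c); print(A,M['m10']/M['m00'],M['m01']/M['m00'],cv2.minAreaRect(c))
a=mm[160:270,125:325]; b=mm[160:270,325:525]
cv2.imwrite("pics/mm0.png",np.vstack([cv2.resize(x,None,fx=2.7,fy=2.7) for x in(a,b)]))
E
```

```text
563.5 282.97397219757465 252.8609878734102 ((282.97979736328125, 252.86602783203125), (40.265174865722656, 15.506376266479492), 9.865806579589844)
792.0 206.01031144781143 250.6334175084175 ((206.0, 250.5), (29.0, 34.0), 90.0)
762.5 358.97005464480867 241.9287431693989 ((358.9900817871094, 241.94630432128906), (18.099672317504883, 45.59515380859375), 79.50852966308594)
274.0 146.98236009732358 220.85644768856446 ((146.5, 220.5), (19.0, 19.0), 90.0)
233.5 499.40328336902206 212.0892219842969 ((499.5, 212.0), (16.0, 17.0), 90.0)
228.0 224.1520467836257 181.56140350877192 ((224.25001525878906, 181.75), (19.79899024963379, 14.849241256713867), 45.0)
516.5 424.4436915133914 177.00742174895126 ((424.3775634765625, 176.96978759765625), (14.67312240600586, 38.955543518066406), 85.42607879638672)
450.0 356.4607407407407 180.5962962962963 ((356.10003662109375, 180.8000030517578), (22.360679626464844, 26.385601043701172), 26.56505012512207)
616.0 280.6431277056277 182.10227272727272 ((281.0, 182.00001525878906), (28.284271240234375, 28.284271240234375), 45.0)
```

View pics/m0.png

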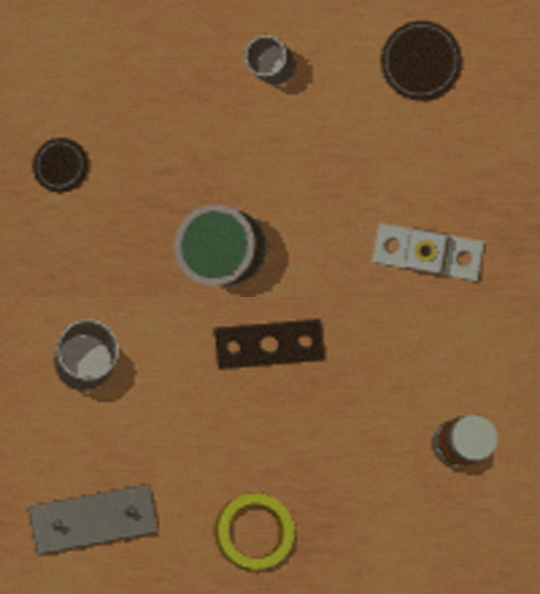

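View pics/mm0.png

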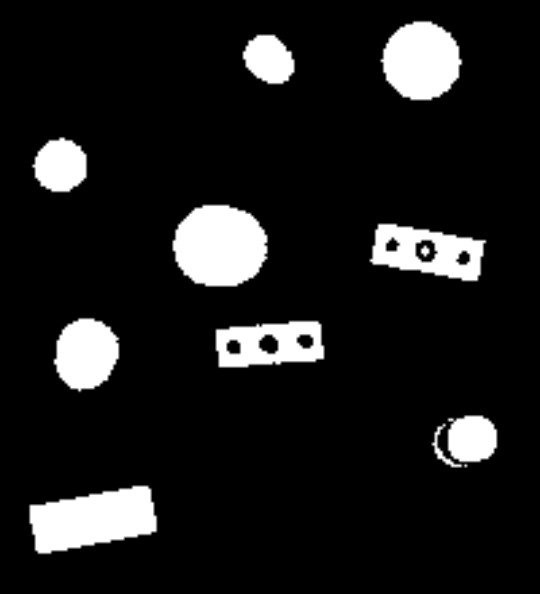

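```bash
cat >> h.py <<'E'
def mask(im,roi=(155,275,120,530)):
    hsv=cv2.cvtColor(im,cv2.COLOR_BGR2HSV)
    m=((hsv[...,1]<105)|(hsv[...,2]<60)).astype(np.uint8)*255
    mm=np.zeros_like(m); r=roi; mm[r[0]:r[1],r[2]:r[3]]=m[r[0]:r[1],r[2]:r[3]]; return mm
E
python3 - <<'E'
from h import *
im=cv2.imread("pics/top0.png")
up=cv2.resize(im,None,fx=4,fy=4,interpolation=cv2.INTER_CUBIC)
mm=mask(up,(620,1100,480,2120))
cs,hi=cv2.findContours(mm,cv2.RETR_CCOMP,cv2.CHAIN_APPROX_NONE)
Z=dict(cover=(283,253,.004),tin=(206,251,.03),holder=(359,242,.007),spad=(147,221,.003),jar=(499,212,.04),scup=(224,182,.026),spacer=(424,177,.004),lcup=(356,181,.034),lpad=(281,182,.003),tape=(419,247,.012))
for c,h in zip(cs,hi[0]):
    A=cv2.contourArea(c)
    if A<150: continue
    M=cv2.moments(c); uv=(np.array([M['m10'],M['m01']])/M['m00']+.5)/4-.5
    n=min(Z,key=lambda k:np.hypot(*(uv-Z[k][:2]))); z=Z[n][2]
    bp=(cv2.boxPoints(cv2.minAreaRect(c))+.5)/4-.5; W=np.array([ray("top",p,z) for p in bp])
    e=[W[1]-W[0],W[2]-W[1]]; L=max(e,key=np.linalg.norm); l=min(e,key=np.linalg.norm)
    print(n,"hole" if h[3]>=0 else "",uv.round(1),ray("top",uv,z).round(4),"yaw",round((np.degrees(np.arctan2(-L[0],L[1]))+90)%180-90,1),"size",np.linalg.norm(L).round(4),np.linalg.norm(l).round(4))
E
```

```text
cover  [283.1 252.8] [0.4252 0.0882 0.004 ] yaw -9.8 size 0.0992 0.038
cover hole [296.4 255.3] [0.4196 0.0558 0.004 ] yaw 45.5 size 0.0124 0.012
cover hole [282.2 252.4] [0.4261 0.0904 0.004 ] yaw -44.2 size 0.0203 0.0197
cover hole [269.7 250.5] [0.4306 0.1208 0.004 ] yaw 45.6 size 0.012 0.0112
tin  [206.  250.6] [0.4281 0.2707 0.03  ] yaw 0.4 size 0.0827 0.0714
holder  [359.  241.9] [ 0.4528 -0.0957  0.007 ] yaw 10.8 size 0.1115 0.0447
spad  [147.1 220.8] [0.5013 0.4262 0.003 ] yaw -16.1 size 0.0497 0.0479
jar  [488.4 216.1] [ 0.514  -0.3978  0.04  ] yaw -68.8 size 0.0407 0.0171
jar  [499.5 212. ] [ 0.5237 -0.424   0.04  ] yaw 0.3 size 0.0432 0.0409
scup  [224.3 181.4] [0.5967 0.2328 0.026 ] yaw -40.6 size 0.0499 0.0386
spacer  [424.4 177. ] [ 0.6135 -0.2566  0.004 ] yaw 5.1 size 0.0967 0.0369
spacer hole [411.  178.1] [ 0.6106 -0.2238  0.004 ] yaw -46.0 size 0.0143 0.0128
spacer hole [424.2 177.1] [ 0.6133 -0.2563  0.004 ] yaw -46.1 size 0.0181 0.0172
spacer hole [437.6 176. ] [ 0.6162 -0.2889  0.004 ] yaw -46.2 size 0.0142 0.0137
lpad  [280.7 182.1] [0.5995 0.0971 0.003 ] yaw -78.1 size 0.0728 0.0712
lcup  [356.5 180.6] [ 0.5987 -0.0885  0.034 ] yaw 57.8 size 0.0647 0.0561
```

```bash
cat >> h.py <<'E'
def go(x,y,z,yaw=None):
    "print turn (deg about tool z) and then shift in tool axes (mm) to reach a tool-down pose"
    from scipy.spatial.transform import Rotation as R
    o=ctrl.get_obs(); p=o['ee_pos']; r=R.from_euler('xyz',o['eef_rot']); cy=np.degrees(o['eef_rot'][2])
    yaw=cy if yaw is None else yaw
    T=R.from_euler('xyz',[180,0,yaw],degrees=True)
    rv=np.degrees((r.inv()*T).as_rotvec()); s=T.inv().apply(np.array([x,y,z])-p)*1000
    print("t",round(o['time_s'],2),"turn",rv.round(2),"shift mm",s.round(1),"at",p.round(4),round(cy,2),"F",o['force'].round(1),"w",round(o['grip_width'],4),"gf",round(o['grip_force'],1))
E
python3 -c "
from h import *
print(ray('top',(223.9,180.7),.05))
go(.5967,.2328,.205,95)"
```

```text
[0.59430433 0.22882524 0.05      ]
t 0.1 turn [-5.000e-02  3.000e-02  6.828e+01] shift mm [-330.8  411.3   -0. ] at [0.1582 0.5265 0.205 ] 163.28 F [ 0.2 -0.8 -0.1] w 0.0938 gf 0.0
```

Request:
play_rows(
  commands=[
    [0, 0, 0, 0, 0, 6.83, -1],
    [0, 0, 0, 0, 0, 6.83, -1],
    [0, 0, 0, 0, 0, 6.83, -1],
    [0, 0, 0, 0, 0, 6.83, -1],
    [0, 0, 0, 0, 0, 6.83, -1],
    [0, 0, 0, 0, 0, 6.83, -1],
    [0, 0, 0, 0, 0, 6.83, -1],
    [0, 0, 0, 0, 0, 6.83, -1],
    [0, 0, 0, 0, 0, 6.83, -1],
    [0, 0, 0, 0, 0, 6.83, -1],
  ],
  force=15,
)

```text
time_s: 0.93
ee_pos: [0.1582, 0.5266, 0.2051]
eef_rot: [-3.141, 0.001, 1.652]
force: [0.4, -0.3, 0.2]
grip_width: 0.0943
grip_force: 0.0
```

Request:
play_rows(
  commands=[
    [-0.0166, 0.0205, 0, 0, 0, 0, -1],
    [-0.0166, 0.0205, 0, 0, 0, 0, -1],
    [-0.0166, 0.0205, 0, 0, 0, 0, -1],
    [-0.0166, 0.0205, 0, 0, 0, 0, -1],
    [-0.0166, 0.0205, 0, 0, 0, 0, -1],
    [-0.0166, 0.0205, 0, 0, 0, 0, -1],
    [-0.0166, 0.0205, 0, 0, 0, 0, -1],
    [-0.0166, 0.0205, 0, 0, 0, 0, -1],
    [-0.0166, 0.0205, 0, 0, 0, 0, -1],
    [-0.0166, 0.0205, 0, 0, 0, 0, -1],
    [-0.0166, 0.0205, 0, 0, 0, 0, -1],
    [-0.0166, 0.0205, 0, 0, 0, 0, -1],
    [-0.0166, 0.0205, 0, 0, 0, 0, -1],
    [-0.0166, 0.0205, 0, 0, 0, 0, -1],
    [-0.0166, 0.0205, 0, 0, 0, 0, -1],
    [-0.0166, 0.0205, 0, 0, 0, 0, -1],
    [-0.0166, 0.0205, 0, 0, 0, 0, -1],
    [-0.0166, 0.0205, 0, 0, 0, 0, -1],
    [-0.0166, 0.0205, 0, 0, 0, 0, -1],
    [-0.0166, 0.0205, 0, 0, 0, 0, -1],
  ],
)

```text
time_s: 2.6
ee_pos: [0.5963, 0.2306, 0.205]
eef_rot: [-3.141, 0.0, 1.658]
force: [0.1, 0.7, 0.0]
grip_width: 0.0939
grip_force: 0.0
```

```bash
python3 -c "
from h import *
go(.596,.2315,.02,95)"
```

```text
t 2.6 turn [-0.04  0.01 -0.02] shift mm [  0.9  -0.3 185. ] at [0.5963 0.2306 0.205 ] 94.98 F [0.1 0.7 0. ] w 0.0939 gf 0.0
```

Request:
play_rows(
  commands=[
    [0, 0, 0.0225, 0, 0, 0, -1],
    [0, 0, 0.0225, 0, 0, 0, -1],
    [0, 0, 0.0225, 0, 0, 0, -1],
    [0, 0, 0.0225, 0, 0, 0, -1],
    [0, 0, 0.0225, 0, 0, 0, -1],
    [0, 0, 0.0225, 0, 0, 0, -1],
    [0, 0, 0.02, 0, 0, 0, -1],
    [0, 0, 0.02, 0, 0, 0, -1],
    [0, 0, 0.01, 0, 0, 0, -1],
    [0, 0, 0, 0, 0, 0, 1],
    [0, 0, 0, 0, 0, 0, 1],
    [0, 0, 0, 0, 0, 0, 1],
    [0, 0, 0, 0, 0, 0, 1],
    [0, 0, 0, 0, 0, 0, 1],
    [0, 0, 0, 0, 0, 0, 1],
    [0, 0, 0, 0, 0, 0, 1],
    [0, 0, 0, 0, 0, 0, 1],
  ],
)

```text
time_s: 4.02
ee_pos: [0.5956, 0.2316, 0.0207]
eef_rot: [3.141, -0.0, 1.658]
force: [0.3, 0.2, 1.0]
grip_width: 0.0442
grip_force: 0.0
```

```bash
python3 -c "
from h import *
go(.5013,.4262,.1,95)"
```

```text
t 4.02 turn [ 0.02 -0.   -0.02] shift mm [202.1 -76.9 -79.3] at [0.5956 0.2316 0.0207] 94.98 F [0.3 0.2 1. ] w 0.0442 gf 0.0
```

Request:
play_rows(
  commands=[
    [0, 0, 0, 0, 0, 0, 1],
    [0, 0, 0, 0, 0, 0, 1],
    [0, 0, 0, 0, 0, 0, 1],
    [0, 0, -0.01, 0, 0, 0, 1],
    [0, 0, -0.02, 0, 0, 0, 1],
    [0, 0, -0.02, 0, 0, 0, 1],
    [0, 0, -0.02, 0, 0, 0, 1],
    [0.01, -0.0038, -0.01, 0, 0, 0, 1],
    [0.0192, -0.0073, 0, 0, 0, 0, 1],
    [0.0192, -0.0073, 0, 0, 0, 0, 1],
    [0.0192, -0.0073, 0, 0, 0, 0, 1],
    [0.0192, -0.0073, 0, 0, 0, 0, 1],
    [0.0192, -0.0073, 0, 0, 0, 0, 1],
    [0.0192, -0.0073, 0, 0, 0, 0, 1],
    [0.0192, -0.0073, 0, 0, 0, 0, 1],
    [0.0192, -0.0073, 0, 0, 0, 0, 1],
    [0.0192, -0.0073, 0, 0, 0, 0, 1],
    [0.0192, -0.0073, 0, 0, 0, 0, 1],
    [0, 0, 0, 0, 0, 0, 1],
  ],
)

```text
time_s: 5.6
ee_pos: [0.499, 0.4295, 0.1003]
eef_rot: [-3.141, -0.0, 1.661]
force: [-0.2, 0.2, -1.3]
grip_width: 0.0387
grip_force: 15.0
```

```bash
python3 -c "
from h import *
go(.5013,.4262,.026,95)
cv2.imwrite('pics/s1.png',np.hstack([ctrl.camera('side')[100:250,200:400],cv2.resize(ctrl.camera('top')[150:300,60:260],None,fx=1,fy=1)]).repeat(2,0).repeat(2,1))"
```

```text
t 5.6 turn [-0.03 -0.02  0.16] shift mm [-3.4  2.  74.3] at [0.499  0.4295 0.1003] 95.16 F [-0.2  0.2 -1.3] w 0.0387 gf 15.0
```

View pics/s1.png

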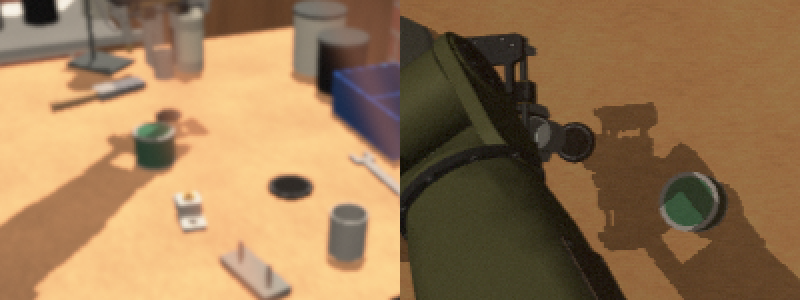

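Request:
play_rows(
  commands=[
    [-0.0034, 0.002, 0, 0, 0, 0, 1],
    [0, 0, 0.015, 0, 0, 0, 1],
    [0, 0, 0.02, 0, 0, 0, 1],
    [0, 0, 0.015, 0, 0, 0, 1],
    [0, 0, 0.01, 0, 0, 0, 1],
    [0, 0, 0.008, 0, 0, 0, 1],
    [0, 0, 0.005, 0, 0, 0, 1],
    [0, 0, 0, 0, 0, 0, 1],
    [0, 0, 0, 0, 0, 0, 0.1],
    [0, 0, 0, 0, 0, 0, -0.1],
    [0, 0, 0, 0, 0, 0, -0.3],
    [0, 0, 0, 0, 0, 0, -0.5],
    [0, 0, 0, 0, 0, 0, -0.7],
    [0, 0, 0, 0, 0, 0, -0.7],
    [0, 0, -0.02, 0, 0, 0, -1],
    [0, 0, -0.02, 0, 0, 0, -1],
    [0, 0, -0.02, 0, 0, 0, -1],
    [0, 0, -0.02, 0, 0, 0, -1],
    [0, 0, -0.02, 0, 0, 0, -1],
    [0, 0, -0.01, 0, 0, 0, -1],
  ],
)

```text
time_s: 7.37
ee_pos: [0.5043, 0.4234, 0.1402]
eef_rot: [3.139, -0.002, 1.658]
force: [-0.3, 0.1, 0.0]
grip_width: 0.0941
grip_force: 0.0
```

```bash
python3 -c "
from h import *
go(.5987,-.0885,.14,95)"
```

```text
t 7.37 turn [ 0.15 -0.09 -0.02] shift mm [-5.182e+02  4.940e+01  2.000e-01] at [0.5043 0.4234 0.1402] 94.98 F [-0.3  0.1  0. ] w 0.0941 gf 0.0
```

Request:
play_rows(
  commands=[
    [-0.0259, 0.0025, 0, 0, 0, 0, -1],
    [-0.0259, 0.0025, 0, 0, 0, 0, -1],
    [-0.0259, 0.0025, 0, 0, 0, 0, -1],
    [-0.0259, 0.0025, 0, 0, 0, 0, -1],
    [-0.0259, 0.0025, 0, 0, 0, 0, -1],
    [-0.0259, 0.0025, 0, 0, 0, 0, -1],
    [-0.0259, 0.0025, 0, 0, 0, 0, -1],
    [-0.0259, 0.0025, 0, 0, 0, 0, -1],
    [-0.0259, 0.0025, 0, 0, 0, 0, -1],
    [-0.0259, 0.0025, 0, 0, 0, 0, -1],
    [-0.0259, 0.0025, 0, 0, 0, 0, -1],
    [-0.0259, 0.0025, 0, 0, 0, 0, -1],
    [-0.0259, 0.0025, 0, 0, 0, 0, -1],
    [-0.0259, 0.0025, 0, 0, 0, 0, -1],
    [-0.0259, 0.0025, 0, 0, 0, 0, -1],
    [-0.0259, 0.0025, 0, 0, 0, 0, -1],
    [-0.0259, 0.0025, 0, 0, 0, 0, -1],
    [-0.0259, 0.0025, 0, 0, 0, 0, -1],
    [-0.0259, 0.0025, 0, 0, 0, 0, -1],
    [-0.0259, 0.0025, 0, 0, 0, 0, -1],
  ],
)

```text
time_s: 9.03
ee_pos: [0.5985, -0.09, 0.137]
eef_rot: [-3.141, -0.0, 1.658]
force: [0.2, 0.4, 0.4]
grip_width: 0.0939
grip_force: 0.0
```

Request:
play_rows(
  commands=[
    [0, 0, 0, 0, 0, 0, -1],
    [0, 0, 0, 0, 0, 0, -1],
  ],
)

```text
time_s: 9.2
ee_pos: [0.5983, -0.0896, 0.1369]
eef_rot: [-3.141, -0.0, 1.656]
force: [0.7, 0.6, -0.5]
grip_width: 0.094
grip_force: 0.0
```

```bash
python3 - <<'E'
from h import *
go(.5985,-.0885,.022,95)
im=ctrl.camera('top'); cv2.imwrite('pics/t2.png',im)
a=cv2.resize(im[190:250,110:190],None,fx=5,fy=5,interpolation=cv2.INTER_CUBIC)
up=cv2.resize(im,None,fx=4,fy=4,interpolation=cv2.INTER_CUBIC)
m=mask(up,(760,1000,440,760))[760:1000,440:760]
cv2.imwrite('pics/c2.png',np.hstack([a,cv2.cvtColor(cv2.resize(m,(400,300)),cv2.COLOR_GRAY2BGR)]))
E
```

```text
t 9.2 turn [-0.04 -0.01 -0.13] shift mm [  1.1   0.3 114.9] at [ 0.5983 -0.0896  0.1369] 94.87 F [ 0.7  0.6 -0.5] w 0.094 gf 0.0
```

View pics/c2.png

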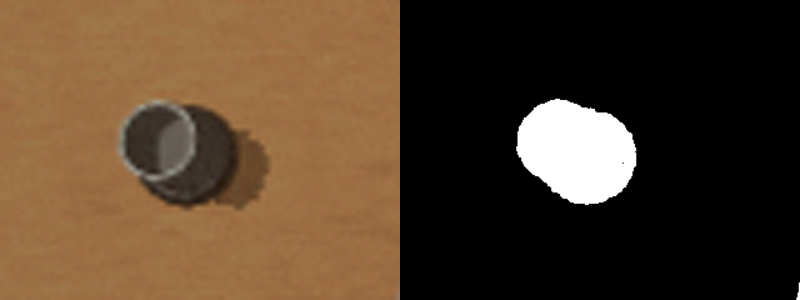

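```bash
python3 - <<'E'
from h import *
for n,f,roi,z,R in(('t2',8,(205,235,130,160),.056,.019),('top0',8,(160,200,335,375),.065,.027),('top0',8,(165,195,210,240),.05,.019)):
    im=cv2.imread(f'pics/{n}.png'); r=roi; g=cv2.resize(cv2.cvtColor(im,cv2.COLOR_BGR2GRAY)[r[0]:r[1],r[2]:r[3]],None,fx=f,fy=f,interpolation=cv2.INTER_CUBIC)
    Rp=R*513.7/(1.19-z)*f
    c=cv2.HoughCircles(g,cv2.HOUGH_GRADIENT,2,40,param1=60,param2=15,minRadius=int(Rp*.92),maxRadius=int(Rp*1.08))
    if c is None: print(None); continue
    for k in c[0][:2]:
        uv=(k[:2]+.5)/f-.5+np.array([r[2],r[0]]); print(n,uv,k[2]/Rp,ray('top',uv,z))
E
```

```text
t2 [142.6875 217.9375] 0.9614305 [0.50306451 0.41814662 0.056     ]
t2 [146.1875 221.6875] 1.0572832 [0.49420463 0.40932401 0.056     ]
top0 [357.1875 178.1875] 0.97333074 [ 0.59886123 -0.08834321  0.065     ]
top0 [357.9375 183.1875] 0.99563617 [ 0.58698175 -0.09006963  0.065     ]
top0 [224.4375 180.1875] 0.9343975 [0.59555247 0.22757161 0.05      ]
top0 [227.6875 185.1875] 0.98111737 [0.58347074 0.21939249 0.05      ]
```

Request:
play_rows(
  commands=[
    [0.001, 0, 0.015, 0, 0, 0, -1],
    [0, 0, 0.02, 0, 0, 0, -1],
    [0, 0, 0.02, 0, 0, 0, -1],
    [0, 0, 0.02, 0, 0, 0, -1],
    [0, 0, 0.02, 0, 0, 0, -1],
    [0, 0, 0.015, 0, 0, 0, -1],
    [0, 0, 0.005, 0, 0, 0, -1],
    [0, 0, 0, 0, 0, 0, 1],
    [0, 0, 0, 0, 0, 0, 1],
    [0, 0, 0, 0, 0, 0, 1],
    [0, 0, 0, 0, 0, 0, 1],
    [0, 0, 0, 0, 0, 0, 1],
    [0, 0, 0, 0, 0, 0, 1],
    [0, 0, 0, 0, 0, 0, 1],
    [0, 0, 0, 0, 0, 0, 1],
    [0, 0, 0, 0, 0, 0, 1],
    [0, 0, 0, 0, 0, 0, 1],
  ],
)

```text
time_s: 10.67
ee_pos: [0.5986, -0.0878, 0.0229]
eef_rot: [3.141, 0.0, 1.658]
force: [-1.7, 0.8, 5.9]
grip_width: 0.0549
grip_force: 15.0
```

```bash
python3 -c "
from h import *
go(.5995,.0971,.1,95)"
```

```text
t 10.67 turn [ 0.02  0.01 -0.02] shift mm [184.1  17.  -77.1] at [ 0.5986 -0.0878  0.0229] 94.98 F [-1.7  0.8  5.9] w 0.0549 gf 15.0
```

Request:
play_rows(
  commands=[
    [0, 0, -0.01, 0, 0, 0, 1],
    [0, 0, -0.02, 0, 0, 0, 1],
    [0, 0, -0.02, 0, 0, 0, 1],
    [0, 0, -0.02, 0, 0, 0, 1],
    [0.009, 0.001, -0.007, 0, 0, 0, 1],
    [0.0175, 0.0016, 0, 0, 0, 0, 1],
    [0.0175, 0.0016, 0, 0, 0, 0, 1],
    [0.0175, 0.0016, 0, 0, 0, 0, 1],
    [0.0175, 0.0016, 0, 0, 0, 0, 1],
    [0.0175, 0.0016, 0, 0, 0, 0, 1],
    [0.0175, 0.0016, 0, 0, 0, 0, 1],
    [0.0175, 0.0016, 0, 0, 0, 0, 1],
    [0.0175, 0.0016, 0, 0, 0, 0, 1],
    [0.0175, 0.0016, 0, 0, 0, 0, 1],
    [0.0175, 0.0016, 0, 0, 0, 0, 1],
    [0, 0, 0, 0, 0, 0, 1],
    [0, 0, 0, 0, 0, 0, 1],
    [0, 0, 0, 0, 0, 0, 1],
  ],
)

```text
time_s: 12.17
ee_pos: [0.5992, 0.0968, 0.0992]
eef_rot: [-3.141, 0.0, 1.658]
force: [-0.6, -0.7, -1.5]
grip_width: 0.0549
grip_force: 15.0
```

```bash
python3 -c "
from h import *
go(.5995,.0973,.0297,95)"
```

```text
t 12.17 turn [-0.03  0.01 -0.01] shift mm [ 0.5  0.4 69.5] at [0.5992 0.0968 0.0992] 94.99 F [-0.6 -0.7 -1.5] w 0.0549 gf 15.0
```

Request:
play_rows(
  commands=[
    [0.0005, 0, 0.015, 0, 0, 0, 1],
    [0, 0, 0.02, 0, 0, 0, 1],
    [0, 0, 0.015, 0, 0, 0, 1],
    [0, 0, 0.01, 0, 0, 0, 1],
    [0, 0, 0.006, 0, 0, 0, 1],
    [0, 0, 0.0035, 0, 0, 0, 1],
    [0, 0, 0, 0, 0, 0, 1],
    [0, 0, 0, 0, 0, 0, -0.2],
    [0, 0, 0, 0, 0, 0, -0.3],
    [0, 0, 0, 0, 0, 0, -0.5],
    [0, 0, 0, 0, 0, 0, -0.7],
    [0, 0, 0, 0, 0, 0, -0.8],
    [0, 0, -0.02, 0, 0, 0, -1],
    [0, 0, -0.02, 0, 0, 0, -1],
    [0, 0, -0.02, 0, 0, 0, -1],
    [0, 0, -0.02, 0, 0, 0, -1],
    [0, 0, -0.02, 0, 0, 0, -1],
    [0, 0, -0.01, 0, 0, 0, -1],
    [0, 0, 0, 0, 0, 0, -1],
  ],
)

```text
time_s: 13.75
ee_pos: [0.6003, 0.0977, 0.1423]
eef_rot: [3.138, -0.0, 1.658]
force: [0.6, -0.5, -0.1]
grip_width: 0.0941
grip_force: 0.0
```

```bash
python3 -c "
from h import *
go(.6134,-.2564,.14,94.9)"
```

```text
t 13.75 turn [ 0.22 -0.    0.08] shift mm [-353.9  -17.2    2.3] at [0.6003 0.0977 0.1423] 94.98 F [ 0.6 -0.5 -0.1] w 0.0941 gf 0.0
```

Request:
play_rows(
  commands=[
    [-0.0208, -0.001, 0, 0, 0, 0, -1],
    [-0.0208, -0.001, 0, 0, 0, 0, -1],
    [-0.0208, -0.001, 0, 0, 0, 0, -1],
    [-0.0208, -0.001, 0, 0, 0, 0, -1],
    [-0.0208, -0.001, 0, 0, 0, 0, -1],
    [-0.0208, -0.001, 0, 0, 0, 0, -1],
    [-0.0208, -0.001, 0, 0, 0, 0, -1],
    [-0.0208, -0.001, 0, 0, 0, 0, -1],
    [-0.0208, -0.001, 0, 0, 0, 0, -1],
    [-0.0208, -0.001, 0, 0, 0, 0, -1],
    [-0.0208, -0.001, 0, 0, 0, 0, -1],
    [-0.0208, -0.001, 0, 0, 0, 0, -1],
    [-0.0208, -0.001, 0, 0, 0, 0, -1],
    [-0.0208, -0.001, 0, 0, 0, 0, -1],
    [-0.0208, -0.001, 0, 0, 0, 0, -1],
    [-0.0208, -0.001, 0, 0, 0, 0, -1],
    [-0.0208, -0.001, 0, 0, 0, 0, -1],
    [0, 0, 0, 0, 0, 0, -1],
    [0, 0, 0, 0, 0, 0, -1],
    [0, 0, 0, 0, 0, 0, -1],
  ],
)

```text
time_s: 15.42
ee_pos: [0.6129, -0.2555, 0.1389]
eef_rot: [-3.14, -0.001, 1.658]
force: [0.8, -0.2, -0.2]
grip_width: 0.0939
grip_force: 0.0
```

```bash
python3 -c "
from h import *
go(.6134,-.2564,.004,94.9)"
```

```text
t 15.42 turn [-0.07 -0.05  0.09] shift mm [ -0.9   0.4 134.9] at [ 0.6129 -0.2555  0.1389] 94.99 F [ 0.8 -0.2 -0.2] w 0.0939 gf 0.0
```

Request:
play_rows(
  commands=[
    [-0.001, 0.0004, 0.02, 0, 0, 0, -1],
    [0, 0, 0.02, 0, 0, 0, -1],
    [0, 0, 0.02, 0, 0, 0, -1],
    [0, 0, 0.02, 0, 0, 0, -1],
    [0, 0, 0.02, 0, 0, 0, -1],
    [0, 0, 0.02, 0, 0, 0, -1],
    [0, 0, 0.01, 0, 0, 0, -1],
    [0, 0, 0.003, 0, 0, 0, -1],
    [0, 0, 0, 0, 0, 0, -1],
    [0, 0, 0, 0, 0, 0, -1],
  ],
)

```text
time_s: 16.25
ee_pos: [0.6142, -0.2571, 0.008]
eef_rot: [3.14, 0.001, 1.658]
force: [0.6, 0.6, 0.8]
grip_width: 0.0941
grip_force: 0.0
```

Request:
play_rows(
  commands=[
    [0.0005, 0, 0.003, 0, 0, 0, -1],
    [0, 0, 0.0025, 0, 0, 0, -1],
    [0, 0, 0, 0, 0, 0, 1],
    [0, 0, 0, 0, 0, 0, 1],
    [0, 0, 0, 0, 0, 0, 1],
    [0, 0, 0, 0, 0, 0, 1],
    [0, 0, 0, 0, 0, 0, 1],
    [0, 0, 0, 0, 0, 0, 1],
    [0, 0, 0, 0, 0, 0, 1],
    [0, 0, 0, 0, 0, 0, 1],
    [0, 0, 0, 0, 0, 0, 1],
    [0, 0, 0, 0, 0, 0, 1],
    [0, 0, 0, 0, 0, 0, 1],
    [0, 0, 0, 0, 0, 0, 1],
  ],
  force=20,
)

```text
time_s: 17.42
ee_pos: [0.6136, -0.2567, 0.0015]
eef_rot: [3.142, 0.0, 1.658]
force: [0.7, -0.5, 0.7]
grip_width: 0.0356
grip_force: 20.0
```

```bash
python3 -c "
from h import *
go(.4528,-.0957,.1,100.7)"
```

```text
t 17.42 turn [ 0.01  0.   -5.72] shift mm [ 188.1 -128.1  -98.5] at [ 0.6136 -0.2567  0.0015] 94.98 F [ 0.7 -0.5  0.7] w 0.0356 gf 20.0
```

Request:
play_rows(
  commands=[
    [0, 0, -0.01, 0, 0, 0, 1],
    [0, 0, -0.02, 0, 0, 0, 1],
    [0, 0, -0.025, 0, 0, 0, 1],
    [0, 0, -0.025, 0, 0, -2.86, 1],
    [0, 0, -0.0185, 0, 0, -2.86, 1],
    [0.01, -0.007, 0, 0, 0, 0, 1],
    [0.018, -0.012, 0, 0, 0, 0, 1],
    [0.02, -0.0136, 0, 0, 0, 0, 1],
    [0.02, -0.0136, 0, 0, 0, 0, 1],
    [0.02, -0.0136, 0, 0, 0, 0, 1],
    [0.02, -0.0136, 0, 0, 0, 0, 1],
    [0.02, -0.0136, 0, 0, 0, 0, 1],
    [0.02, -0.0136, 0, 0, 0, 0, 1],
    [0.02, -0.0136, 0, 0, 0, 0, 1],
    [0.01, -0.007, 0, 0, 0, 0, 1],
    [0.01, -0.007, 0, 0, 0, 0, 1],
    [0, 0, 0, 0, 0, 0, 1],
    [0, 0, 0, 0, 0, 0, 1],
    [0, 0, 0, 0, 0, 0, 1],
  ],
)

```text
time_s: 19.0
ee_pos: [0.4533, -0.0962, 0.1004]
eef_rot: [3.141, 0.0, 1.757]
force: [0.5, -0.4, -0.5]
grip_width: 0.0357
grip_force: 20.0
```

```bash
python3 - <<'E'
from h import *
go(.4528,-.0957,.05,100.7)
a=ctrl.camera('side'); b=ctrl.camera('top'); cv2.imwrite('pics/side3.png',a); cv2.imwrite('pics/top3.png',b)
f=lambda i:cv2.resize(i,None,fx=4,fy=4,interpolation=cv2.INTER_CUBIC)
cv2.imwrite('pics/c3.png',np.hstack([f(a[150:260,280:380]),f(b[170:280,310:410])]))
E
```

```text
t 19.0 turn [ 0.05  0.03 -0.  ] shift mm [ 0.6 -0.4 50.4] at [ 0.4533 -0.0962  0.1004] 100.7 F [ 0.5 -0.4 -0.5] w 0.0357 gf 20.0
```

View pics/c3.png

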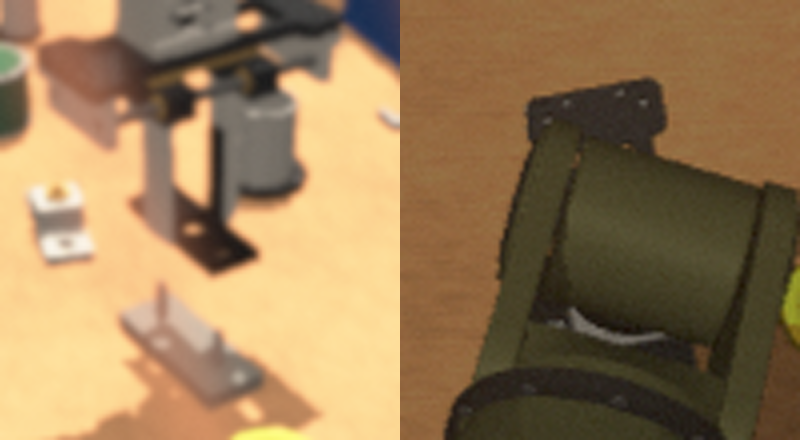

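```bash
cat > ck.py <<'E'
from h import *
def pts(x,y,z,yaw):
    a=np.radians(yaw); d=np.array([-np.sin(a),np.cos(a),0])*.033; c=np.array([x,y,z]); return [c-d,c,c+d]
def show(n,P,off,f): print(((proj(n,P)-off+.5)*f).round(0).tolist())
E
python3 - <<'E'
from ck import *
print("pin top"); show('side',pts(.4528,-.0957,.044,10.8),(280,150),4)
print("pin base"); show('side',pts(.4528,-.0957,.014,10.8),(280,150),4)
print("holes"); show('side',pts(.4533,-.0962,.1067,10.7),(280,150),4)
print("cover holes"); show('side',pts(.4251,.0883,.008,-9.6),(280,150),4)
print("holder corners top")
a=np.radians(10.8);R=np.array([[np.cos(a),-np.sin(a)],[np.sin(a),np.cos(a)]])
show('side',[[*(np.array([.4528,-.0957])+R@[sx*.022,sy*.055]),.014] for sx,sy in((-1,-1),(1,-1),(1,1),(-1,1))],(280,150),4)
im=cv2.imread('pics/side3.png')[185:260,300:360]
cv2.imwrite('pics/c3b.png',cv2.resize(im,None,fx=8,fy=8,interpolation=cv2.INTER_CUBIC))
E
```

```text
pin top
[[218.0, 330.0], [188.0, 305.0], [161.0, 281.0]]
pin base
[[217.0, 367.0], [188.0, 342.0], [161.0, 317.0]]
holes
[[221.0, 249.0], [190.0, 225.0], [162.0, 202.0]]
cover holes
[[65.0, 245.0], [57.0, 221.0], [50.0, 199.0]]
holder corners top
[[208.0, 397.0], [264.0, 373.0], [170.0, 292.0], [116.0, 312.0]]
```

View pics/c3b.png

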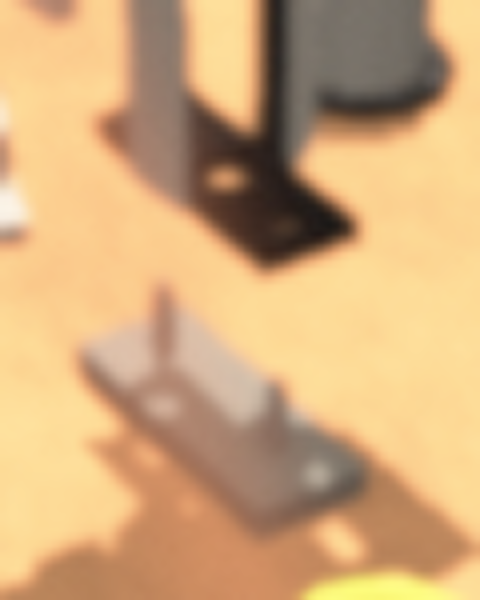

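Request:
play_rows(
  commands=[
    [0.0005, 0, 0.01, 0, 0, 0, 1],
    [0, 0, 0.015, 0, 0, 0, 1],
    [0, 0, 0.015, 0, 0, 0, 1],
    [0, 0, 0.008, 0, 0, 0, 1],
    [0, 0, 0.001, 0, 0, 0, 1],
    [0, 0, 0, 0, 0, 0, 1],
    [0, 0, 0, 0, 0, 0, 1],
  ],
)

```text
time_s: 19.68
ee_pos: [0.4529, -0.0954, 0.0513]
eef_rot: [3.141, 0.0, 1.757]
force: [-0.2, 0.0, -0.1]
grip_width: 0.0356
grip_force: 20.0
```

```bash
python3 - <<'E'
from ck import *
go(.4528,-.0957,.05,100.7)
o=ctrl.get_obs(); p=o['ee_pos']
ims=[ctrl.camera('side').astype(float) for _ in range(4)]; im=np.mean(ims,0).astype(np.uint8); cv2.imwrite('pics/side4.png',im)
cv2.imwrite('pics/c4.png',cv2.resize(im[190:260,300:360],None,fx=8,fy=8,interpolation=cv2.INTER_CUBIC))
print("holes top");show('side',pts(p[0],p[1],p[2]+.0065,10.7),(300,190),8)
print("pin tops");show('side',pts(.4528,-.0957,.044,10.8),(300,190),8)
a=np.radians(10.7);R=np.array([[np.cos(a),-np.sin(a)],[np.sin(a),np.cos(a)]])
print("plate corners top");show('side',[[*(p[:2]+R@[sx*.018,sy*.048]),p[2]+.0065] for sx,sy in((-1,-1),(1,-1),(1,1),(-1,1))],(300,190),8)
a=np.radians(10.8);R=np.array([[np.cos(a),-np.sin(a)],[np.sin(a),np.cos(a)]])
print("holder corners top");show('side',[[*([.4528,-.0957]+R@[sx*.022,sy*.055]),.014] for sx,sy in((-1,-1),(1,-1),(1,1),(-1,1))],(300,190),8)
E
```

```text
t 19.68 turn [ 0.03  0.02 -0.  ] shift mm [-0.3 -0.2  1.3] at [ 0.4529 -0.0954  0.0513] 100.7 F [-0.2  0.  -0.1] w 0.0356 gf 20.0
holes top
[[276.0, 305.0], [217.0, 255.0], [161.0, 208.0]]
pin tops
[[275.0, 341.0], [217.0, 291.0], [161.0, 243.0]]
plate corners top
[[256.0, 348.0], [349.0, 310.0], [181.0, 171.0], [92.0, 204.0]]
holder corners top
[[257.0, 475.0], [368.0, 426.0], [179.0, 263.0], [72.0, 304.0]]
```

View pics/c4.png

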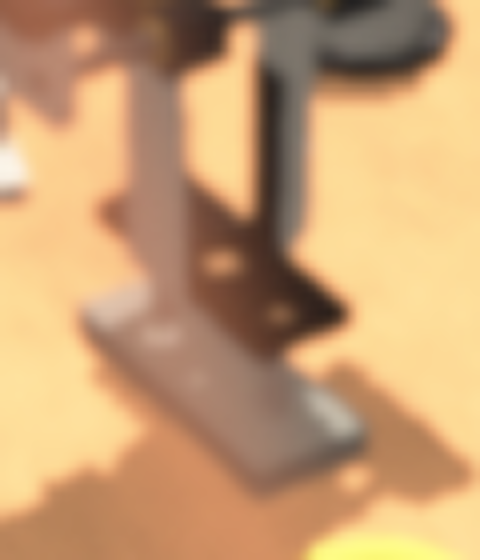

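Request:
play_rows(
  commands=[
    [0, 0, 0.003, 0, 0, 0, 1],
    [0, 0, 0.003, 0, 0, 0, 1],
    [0, 0, 0.003, 0, 0, 0, 1],
    [0, 0, 0.003, 0, 0, 0, 1],
    [0, 0, 0.002, 0, 0, 0, 1],
    [0, 0, 0.002, 0, 0, 0, 1],
    [0, 0, 0, 0, 0, 0, 1],
    [0, 0, 0, 0, 0, 0, 1],
  ],
)

```text
time_s: 20.55
ee_pos: [0.4525, -0.0953, 0.0348]
eef_rot: [-3.141, -0.0, 1.758]
force: [-0.3, -0.3, -1.0]
grip_width: 0.0358
grip_force: 20.0
```

Request:
play_rows(
  commands=[
    [0, 0, 0.004, 0, 0, 0, 1],
    [0, 0, 0.004, 0, 0, 0, 1],
    [0, 0, 0.004, 0, 0, 0, 1],
    [0, 0, 0.003, 0, 0, 0, 1],
    [0, 0, 0.002, 0, 0, 0, 1],
    [0, 0, 0.001, 0, 0, 0, 1],
    [0, 0, 0.0005, 0, 0, 0, 1],
    [0, 0, 0, 0, 0, 0, 1],
  ],
)

```text
time_s: 21.22
ee_pos: [0.4526, -0.0953, 0.0164]
eef_rot: [-3.142, -0.0, 1.758]
force: [0.2, 0.5, -0.6]
grip_width: 0.0358
grip_force: 20.0
```

Request:
play_rows(
  commands=[
    [0, 0, 0.0006, 0, 0, 0, 1],
    [0, 0, 0, 0, 0, 0, 1],
    [0, 0, 0, 0, 0, 0, 0.2],
    [0, 0, 0, 0, 0, 0, -0.1],
    [0, 0, 0, 0, 0, 0, -0.3],
    [0, 0, 0, 0, 0, 0, -0.5],
    [0, 0, 0, 0, 0, 0, -0.7],
    [0, 0, 0, 0, 0, 0, -1],
    [0, 0, -0.01, 0, 0, 0, -1],
    [0, 0, -0.02, 0, 0, 0, -1],
    [0, 0, -0.02, 0, 0, 0, -1],
    [0, 0, -0.02, 0, 0, 0, -1],
    [0, 0, -0.02, 0, 0, 0, -1],
    [0, 0, -0.02, 0, 0, 0, -1],
    [0, 0, 0, 0, 0, 0, -1],
    [0, 0, 0, 0, 0, 0, -1],
  ],
)

```text
time_s: 22.55
ee_pos: [0.4529, -0.0954, 0.1269]
eef_rot: [3.14, 0.001, 1.758]
force: [-0.4, -0.1, -0.9]
grip_width: 0.0942
grip_force: 0.0
```

```bash
python3 - <<'E'
from ck import *
go(.4251,.0883,.126,80.4)
E
```

```text
t 22.55 turn [ 0.12  0.04 20.3 ] shift mm [176.5 -58.1   0.9] at [ 0.4529 -0.0954  0.1269] 100.7 F [-0.4 -0.1 -0.9] w 0.0942 gf 0.0
```

Request:
play_rows(
  commands=[
    [0, 0, 0, 0, 0, 6.8, -1],
    [0, 0, 0, 0, 0, 6.8, -1],
    [0, 0, 0, 0, 0, 6.7, -1],
    [0.016, -0.0053, 0, 0, 0, 0, -1],
    [0.016, -0.0053, 0, 0, 0, 0, -1],
    [0.016, -0.0053, 0, 0, 0, 0, -1],
    [0.016, -0.0053, 0, 0, 0, 0, -1],
    [0.016, -0.0053, 0, 0, 0, 0, -1],
    [0.016, -0.0053, 0, 0, 0, 0, -1],
    [0.016, -0.0053, 0, 0, 0, 0, -1],
    [0.016, -0.0053, 0, 0, 0, 0, -1],
    [0.016, -0.0053, 0, 0, 0, 0, -1],
    [0.016, -0.0053, 0, 0, 0, 0, -1],
    [0.0165, -0.0051, 0, 0, 0, 0, -1],
    [0, 0, 0, 0, 0, 0, -1],
    [0, 0, 0, 0, 0, 0, -1],
    [0, 0, 0, 0, 0, 0, -1],
  ],
)

```text
time_s: 23.97
ee_pos: [0.4245, 0.0879, 0.1253]
eef_rot: [-3.141, 0.0, 1.403]
force: [0.4, 0.4, -0.4]
grip_width: 0.094
grip_force: 0.0
```

```bash
python3 - <<'E'
from ck import *
go(.4251,.0883,.006,80.4)
im=ctrl.camera('side'); top=ctrl.camera('top'); cv2.imwrite('pics/top5.png',top)
f=lambda i:cv2.resize(i,None,fx=6,fy=6,interpolation=cv2.INTER_CUBIC)
cv2.imwrite('pics/c5.png',np.hstack([f(im[190:260,295:360]),f(top[215:285,325:390])]))
E
```

```text
t 23.97 turn [-0.05  0.02  0.01] shift mm [  0.5   0.5 119.3] at [0.4245 0.0879 0.1253] 80.41 F [ 0.4  0.4 -0.4] w 0.094 gf 0.0
```

View pics/c5.png

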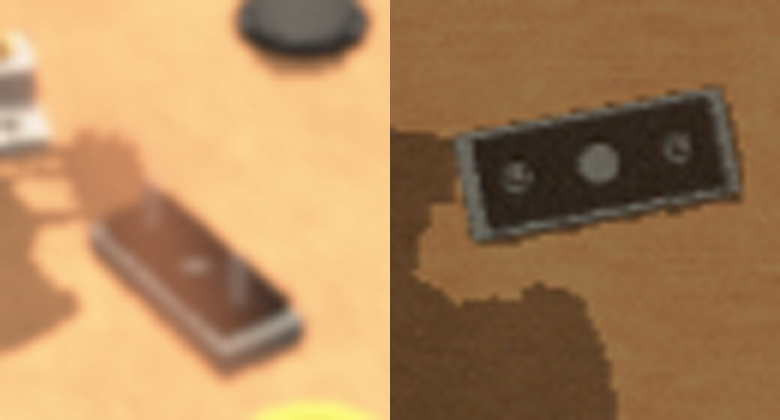

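Request:
play_rows(
  commands=[
    [0.0005, 0.0005, 0.02, 0, 0, 0, -1],
    [0, 0, 0.02, 0, 0, 0, -1],
    [0, 0, 0.02, 0, 0, 0, -1],
    [0, 0, 0.02, 0, 0, 0, -1],
    [0, 0, 0.02, 0, 0, 0, -1],
    [0, 0, 0.012, 0, 0, 0, -1],
    [0, 0, 0.005, 0, 0, 0, -1],
    [0, 0, 0, 0, 0, 0, -1],
    [0, 0, 0, 0, 0, 0, 1],
    [0, 0, 0, 0, 0, 0, 1],
    [0, 0, 0, 0, 0, 0, 1],
    [0, 0, 0, 0, 0, 0, 1],
    [0, 0, 0, 0, 0, 0, 1],
    [0, 0, 0, 0, 0, 0, 1],
    [0, 0, 0, 0, 0, 0, 1],
    [0, 0, 0, 0, 0, 0, 1],
    [0, 0, 0, 0, 0, 0, 1],
    [0, 0, 0, 0, 0, 0, 1],
    [0, 0, 0, 0, 0, 0, 1],
    [0, 0, 0, 0, 0, 0, 1],
  ],
  force=30,
)

```text
time_s: 25.73
ee_pos: [0.4253, 0.0889, 0.0089]
eef_rot: [3.142, 0.0, 1.403]
force: [-0.1, 0.0, 0.5]
grip_width: 0.0358
grip_force: 30.0
```

```bash
python3 - <<'E'
from ck import *
go(.4527,-.0954,.1,100.7)
E
```

```text
t 25.73 turn [  0.    0.  -20.3] shift mm [-186.1   -7.3  -91.1] at [0.4253 0.0889 0.0089] 80.4 F [-0.1  0.   0.5] w 0.0358 gf 30.0
```

Request:
play_rows(
  commands=[
    [0, 0, -0.01, 0, 0, 0, 1],
    [0, 0, -0.02, 0, 0, 0, 1],
    [0, 0, -0.02, 0, 0, -5.1, 1],
    [0, 0, -0.02, 0, 0, -5.1, 1],
    [0, 0, -0.02, 0, 0, -5.1, 1],
    [0, 0, -0.001, 0, 0, -5, 1],
    [-0.0095, -0.0005, 0, 0, 0, 0, 1],
    [-0.0176, -0.0007, 0, 0, 0, 0, 1],
    [-0.0176, -0.0007, 0, 0, 0, 0, 1],
    [-0.0176, -0.0007, 0, 0, 0, 0, 1],
    [-0.0176, -0.0007, 0, 0, 0, 0, 1],
    [-0.0176, -0.0007, 0, 0, 0, 0, 1],
    [-0.0176, -0.0007, 0, 0, 0, 0, 1],
    [-0.0176, -0.0007, 0, 0, 0, 0, 1],
    [-0.0176, -0.0007, 0, 0, 0, 0, 1],
    [-0.0176, -0.0007, 0, 0, 0, 0, 1],
    [-0.0176, -0.0007, 0, 0, 0, 0, 1],
    [0, 0, 0, 0, 0, 0, 1],
    [0, 0, 0, 0, 0, 0, 1],
    [0, 0, 0, 0, 0, 0, 1],
  ],
)

```text
time_s: 27.4
ee_pos: [0.4519, -0.0947, 0.0996]
eef_rot: [-3.141, -0.0, 1.756]
force: [0.2, 0.1, -2.0]
grip_width: 0.0358
grip_force: 30.0
```

```bash
python3 - <<'E'
from ck import *
go(.4527,-.0950,.059,100.7)
E
```

```text
t 27.4 turn [-0.05 -0.03 -0.1 ] shift mm [-0.5  0.7 40.6] at [ 0.4519 -0.0947  0.0996] 100.6 F [ 0.2  0.1 -2. ] w 0.0358 gf 30.0
```

Request:
play_rows(
  commands=[
    [-0.0003, 0.0007, 0.01, 0, 0, 0, 1],
    [0, 0, 0.012, 0, 0, 0, 1],
    [0, 0, 0.012, 0, 0, 0, 1],
    [0, 0, 0.005, 0, 0, 0, 1],
    [0, 0, 0.001, 0, 0, 0, 1],
    [0, 0, 0, 0, 0, 0, 1],
    [0, 0, 0, 0, 0, 0, 1],
    [0, 0, 0, 0, 0, 0, 1],
  ],
)

```text
time_s: 28.07
ee_pos: [0.4534, -0.095, 0.0604]
eef_rot: [3.141, 0.0, 1.758]
force: [0.2, -0.3, -1.3]
grip_width: 0.036
grip_force: 30.0
```

```bash
python3 - <<'E'
from ck import *
go(.4527,-.0950,.044,100.7)
im=np.mean([ctrl.camera('side').astype(float) for _ in range(4)],0).astype(np.uint8)
cv2.imwrite('pics/c6.png',cv2.resize(im[180:250,295:360],None,fx=8,fy=8,interpolation=cv2.INTER_CUBIC))
p=ctrl.get_obs()['ee_pos']
print('holes mid');show('side',pts(p[0],p[1],p[2]-.0049,10.7),(295,180),8)
print('pin tops');show('side',pts(.4527,-.095,.044,10.7),(295,180),8)
E
```

```text
t 28.07 turn [0.05 0.03 0.01] shift mm [ 0.1 -0.7 16.4] at [ 0.4534 -0.095   0.0604] 100.71 F [ 0.2 -0.3 -1.3] w 0.036 gf 30.0
holes mid
[[316.0, 391.0], [258.0, 341.0], [202.0, 294.0]]
pin tops
[[314.0, 420.0], [256.0, 370.0], [200.0, 322.0]]
```

View pics/c6.png

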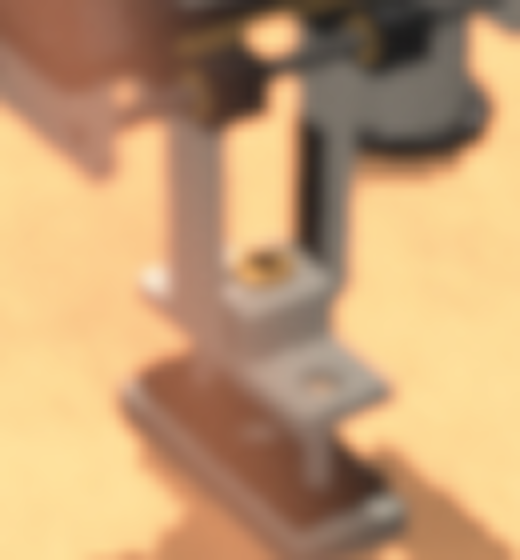

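Request:
play_rows(
  commands=[
    [0, -0.0005, 0.003, 0, 0, 0, 1],
    [0, 0, 0.003, 0, 0, 0, 1],
    [0, 0, 0.003, 0, 0, 0, 1],
    [0, 0, 0.003, 0, 0, 0, 1],
    [0, 0, 0.003, 0, 0, 0, 1],
    [0, 0, 0.002, 0, 0, 0, 1],
    [0, 0, 0, 0, 0, 0, 1],
    [0, 0, 0, 0, 0, 0, 1],
  ],
)

```text
time_s: 28.93
ee_pos: [0.4526, -0.095, 0.0427]
eef_rot: [-3.141, -0.0, 1.758]
force: [-0.4, 0.1, -1.0]
grip_width: 0.0357
grip_force: 30.0
```

Request:
play_rows(
  commands=[
    [0, 0, 0.003, 0, 0, 0, 1],
    [0, 0, 0.003, 0, 0, 0, 1],
    [0, 0, 0.003, 0, 0, 0, 1],
    [0, 0, 0.0015, 0, 0, 0, 1],
    [0, 0, 0.0005, 0, 0, 0, 1],
    [0, 0, 0, 0, 0, 0, 1],
    [0, 0, 0, 0, 0, 0, 1],
  ],
)

```text
time_s: 29.52
ee_pos: [0.4527, -0.0951, 0.0319]
eef_rot: [3.142, 0.0, 1.758]
force: [-0.0, -0.6, -2.6]
grip_width: 0.036
grip_force: 30.0
```

Request:
play_rows(
  commands=[
    [0, 0, 0.0008, 0, 0, 0, 1],
    [0, 0, 0, 0, 0, 0, 1],
    [0, 0, 0, 0, 0, 0, 0.2],
    [0, 0, 0, 0, 0, 0, -0.1],
    [0, 0, 0, 0, 0, 0, -0.3],
    [0, 0, 0, 0, 0, 0, -0.5],
    [0, 0, 0, 0, 0, 0, -0.7],
    [0, 0, 0, 0, 0, 0, -1],
    [0, 0, -0.01, 0, 0, 0, -1],
    [0, 0, -0.02, 0, 0, 0, -1],
    [0, 0, -0.02, 0, 0, 0, -1],
    [0, 0, -0.025, 0, 0, 0, -1],
    [0, 0, -0.03, 0, 0, 0, -1],
    [0, 0, 0, 0, 0, 0, -1],
    [0, 0, 0, 0, 0, 0, -1],
  ],
)

```text
time_s: 30.77
ee_pos: [0.4533, -0.0952, 0.1377]
eef_rot: [3.139, 0.002, 1.758]
force: [-0.8, -0.0, -0.4]
grip_width: 0.0941
grip_force: 0.0
```

```bash
python3 - <<'E'
from ck import *
go(.503,.420,.136,40)
E
```

```text
t 30.77 turn [ 2.00e-01 -1.00e-02  6.07e+01] shift mm [ 369.3 -362.7    1.7] at [ 0.4533 -0.0952  0.1377] 100.7 F [-0.8 -0.  -0.4] w 0.0941 gf 0.0
```

Request:
play_rows(
  commands=[
    [0, 0, 0, 0, 0, 6.72, -1],
    [0, 0, 0, 0, 0, 6.72, -1],
    [0, 0, 0, 0, 0, 6.72, -1],
    [0, 0, 0, 0, 0, 6.72, -1],
    [0, 0, 0, 0, 0, 6.72, -1],
    [0, 0, 0, 0, 0, 6.72, -1],
    [0, 0, 0, 0, 0, 6.72, -1],
    [0, 0, 0, 0, 0, 6.72, -1],
    [0, 0, 0, 0, 0, 6.72, -1],
    [0, 0, 0, 0, 0, 6.72, -1],
    [0, 0, 0, 0, 0, 6.72, -1],
    [0, 0, 0, 0, 0, 6.72, -1],
  ],
  force=12,
)

```text
time_s: 31.77
ee_pos: [0.452, -0.0949, 0.135]
eef_rot: [-3.14, 0.002, 0.344]
force: [0.0, -0.4, -0.7]
grip_width: 0.094
grip_force: 0.0
```

Request:
play_rows(
  commands=[
    [0.0112, -0.0233, 0, 0, 0, 0, -1],
    [0.0112, -0.0233, 0, 0, 0, 0, -1],
    [0.0112, -0.0233, 0, 0, 0, 0, -1],
    [0.0112, -0.0233, 0, 0, 0, 0, -1],
    [0.0112, -0.0233, 0, 0, 0, 0, -1],
    [0.0112, -0.0233, 0, 0, 0, 0, -1],
    [0.0112, -0.0233, 0, 0, 0, 0, -1],
    [0.0112, -0.0233, 0, 0, 0, 0, -1],
    [0.0112, -0.0233, 0, 0, 0, 0, -1],
    [0.0112, -0.0233, 0, 0, 0, 0, -1],
    [0.0112, -0.0233, 0, 0, 0, 0, -1],
    [0.0112, -0.0233, 0, 0, 0, 0, -1],
    [0.0112, -0.0233, 0, 0, 0, 0, -1],
    [0.0112, -0.0233, 0, 0, 0, 0, -1],
    [0.0112, -0.0233, 0, 0, 0, 0, -1],
    [0.0112, -0.0233, 0, 0, 0, 0, -1],
    [0.0112, -0.0233, 0, 0, 0, 0, -1],
    [0.0112, -0.0233, 0, 0, 0, 0, -1],
    [0.0112, -0.0233, 0, 0, 0, 0, -1],
    [0.0112, -0.0233, 0, 0, 0, 0, -1],
  ],
)

```text
time_s: 33.43
ee_pos: [0.5027, 0.4204, 0.1345]
eef_rot: [3.141, 0.002, 0.35]
force: [0.3, 0.2, 0.5]
grip_width: 0.0941
grip_force: 0.0
```

Request:
play_rows(
  commands=[
    [0, 0, 0, 0, 0, 0, -1],
    [0, 0, 0, 0, 0, 0, -1],
    [0, 0, 0, 0, 0, 0, -1],
  ],
)

```text
time_s: 33.68
ee_pos: [0.5028, 0.4187, 0.1349]
eef_rot: [3.141, 0.002, 0.35]
force: [-0.2, 0.5, 0.5]
grip_width: 0.0941
grip_force: 0.0
```

```bash
python3 - <<'E'
from ck import *
go(.5032,.420,.027,20)
top=ctrl.camera('top'); side=ctrl.camera('side'); cv2.imwrite('pics/top7.png',top)
f=lambda i:cv2.resize(i,None,fx=6,fy=6,interpolation=cv2.INTER_CUBIC)
cv2.imwrite('pics/c7.png',np.vstack([np.hstack([f(side[185:225,295:360]),f(top[225:265,325:390])]),np.hstack([f(side[160:200,320:385]),f(top[160:200,255:320])])]))
E
```

```text
t 33.68 turn [0.04 0.11 0.06] shift mm [  0.8  -1.1 107.9] at [0.5028 0.4187 0.1349] 20.06 F [-0.2  0.5  0.5] w 0.0941 gf 0.0
```

View pics/c7.png

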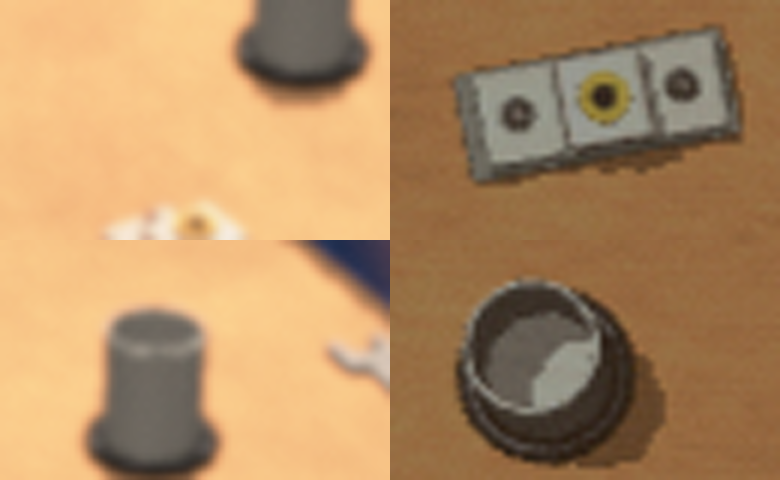

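Request:
play_rows(
  commands=[
    [0.0008, -0.001, 0.02, 0, 0, 0, -1],
    [0, 0, 0.022, 0, 0, 0, -1],
    [0, 0, 0.022, 0, 0, 0, -1],
    [0, 0, 0.022, 0, 0, 0, -1],
    [0, 0, 0.015, 0, 0, 0, -1],
    [0, 0, 0.005, 0, 0, 0, -1],
    [0, 0, 0, 0, 0, 0, -1],
    [0, 0, 0, 0, 0, 0, 1],
    [0, 0, 0, 0, 0, 0, 1],
    [0, 0, 0, 0, 0, 0, 1],
    [0, 0, 0, 0, 0, 0, 1],
    [0, 0, 0, 0, 0, 0, 1],
    [0, 0, 0, 0, 0, 0, 1],
    [0, 0, 0, 0, 0, 0, 1],
    [0, 0, 0, 0, 0, 0, 1],
    [0, 0, 0, 0, 0, 0, 1],
    [0, 0, 0, 0, 0, 0, 1],
    [0, 0, 0, 0, 0, 0, 1],
    [0, 0, 0, 0, 0, 0, 1],
  ],
)

```text
time_s: 35.37
ee_pos: [0.5036, 0.4207, 0.03]
eef_rot: [-3.142, 0.0, 0.35]
force: [-1.0, -0.6, 0.9]
grip_width: 0.0384
grip_force: 12.0
```

Request:
play_rows(
  commands=[
    [0, 0, 0, 0, 0, 0, 1],
    [0, 0, 0, 0, 0, 0, 1],
    [0, 0, -0.004, 0, 0, 0, 1],
    [0, 0, -0.006, 0, 0, 0, 1],
    [0, 0, 0, 0, 0, 0, 1],
    [0, 0, 0, 0, 0, 0, 1],
    [0, 0, 0, 0, 0, 0, 1],
  ],
)

```text
time_s: 35.95
ee_pos: [0.5036, 0.4207, 0.0401]
eef_rot: [-3.142, -0.0, 0.35]
force: [-0.2, -0.3, -0.1]
grip_width: 0.0385
grip_force: 12.0
```

```bash
python3 - <<'E'
from ck import *
print(ray('top',(278.2,177.2),.071))
go(.5013,.4262,.030,20)
E
```

```text
[0.59942666 0.09676965 0.071     ]
t 35.95 turn [-0.   -0.    0.06] shift mm [-0.3 -6.  10.1] at [0.5036 0.4207 0.0401] 20.06 F [-0.2 -0.3 -0.1] w 0.0385 gf 12.0
```

Request:
play_rows(
  commands=[
    [-0.0003, -0.003, 0, 0, 0, 0, 1],
    [0, -0.003, 0, 0, 0, 0, 1],
    [0, 0, 0.005, 0, 0, 0, 1],
    [0, 0, 0.004, 0, 0, 0, 1],
    [0, 0, 0.0008, 0, 0, 0, 1],
    [0, 0, 0, 0, 0, 0, 1],
    [0, 0, 0, 0, 0, 0, 0.1],
    [0, 0, 0, 0, 0, 0, -0.1],
    [0, 0, 0, 0, 0, 0, -0.3],
    [0, 0, 0, 0, 0, 0, -0.5],
    [0, 0, 0, 0, 0, 0, -0.7],
    [0, 0, 0, 0, 0, 0, -1],
    [0, 0, -0.02, 0, 0, 0, -1],
    [0, 0, -0.025, 0, 0, 0, -1],
    [0, 0, -0.025, 0, 0, 0, -1],
    [0, 0, -0.025, 0, 0, 0, -1],
    [0, 0, -0.025, 0, 0, 0, -1],
  ],
)

```text
time_s: 37.37
ee_pos: [0.5012, 0.4262, 0.1516]
eef_rot: [-3.142, -0.0, 0.35]
force: [-0.7, 0.5, -0.0]
grip_width: 0.0936
grip_force: 0.0
```

Request:
play_rows(
  commands=[
    [-0.02, 0.005, -0.005, 0, 0, 0, -1],
    [-0.02, 0.005, 0, 0, 0, 0, -1],
    [-0.02, 0.005, 0, 0, 0, 0, -1],
    [-0.02, 0.005, 0, 0, 0, 0, -1],
    [-0.02, 0.005, 0, 0, 0, 0, -1],
    [-0.02, 0.005, 0, 0, 0, 0, -1],
    [-0.02, 0.005, 0, 0, 0, 0, -1],
    [-0.02, 0.005, 0, 0, 0, 0, -1],
    [-0.02, 0.005, 0, 0, 0, 0, -1],
    [-0.02, 0.005, 0, 0, 0, 0, -1],
    [0, 0, 0, 0, 0, 0, -1],
    [0, 0, 0, 0, 0, 0, -1],
  ],
)

```text
time_s: 38.37
ee_pos: [0.3305, 0.3107, 0.1558]
eef_rot: [-3.141, -0.001, 0.35]
force: [0.4, 0.9, 0.2]
grip_width: 0.0941
grip_force: 0.0
```

```bash
python3 - <<'E'
from ck import *
go(.503,.420,.136,20)
top=ctrl.camera('top'); side=ctrl.camera('side')
f=lambda i:cv2.resize(i,None,fx=5,fy=5,interpolation=cv2.INTER_CUBIC)
cv2.imwrite('pics/c8.png',np.hstack([f(top[190:250,115:185]),f(side[190:250,280:350])]))
E
```

```text
t 38.37 turn [-0.02 -0.07  0.07] shift mm [199.5 -43.7  19.8] at [0.3305 0.3107 0.1558] 20.07 F [0.4 0.9 0.2] w 0.0941 gf 0.0
```

View pics/c8.png

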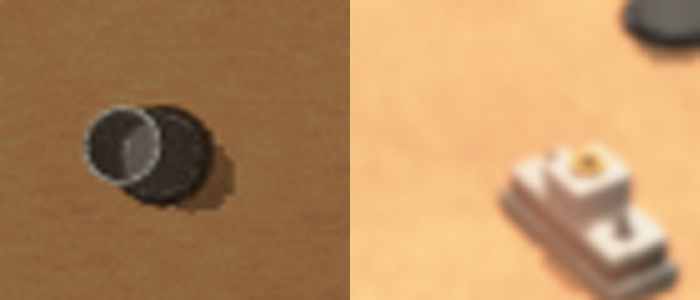

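```bash
python3 - <<'E'
from ck import *
print(ray('top',(139.0,218.6),.056), ctrl.hand_in())
E
```

```text
the job is handed in; nothing more can be done
[0.50143539 0.42688445 0.056     ] None
```

The job is handed in. The spacer and then the cover are on the holder's two pins, lying flat in the last pictures. Both cups stand on their pads, within about 1 mm of centre by the camera. The paint tin was not touched, and the arm took about 38 s of the 128 s.

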